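Load the spare trimmer blade into its holder

ROBOT

A 6-joint arm with a two-finger parallel gripper is mounted at the origin on a cart in front of the work surface, level with it; the furniture and walls round the work are solid. World frame = base frame: x ahead of the robot, y to its left, z up, the work surface at z = 0. Lengths are in m, angles in degrees, forces in N, time in s.
With the tool pointing down it reaches from about 0.3 to 0.75 m from the base axis. Payload 8.5 kg.
Tool frame: the origin (TCP) lies midway between the tips of the shut fingers; the grasp point (between the pads) lies 19 mm behind it; z points along the fingers, y is the direction in which the jaws open and shut (so a half turn about z gives the same grasp; the last joint's range is limited). The gripper opens to 85 mm and grips with 20 to 120 N. Pads are 22 mm wide; open, the fingers measure 114 mm over their backs; the gripper's body (76 mm by 85 mm) begins 54 mm behind the grasp point. The pads swing forward as they close: fully open they stand 13 mm farther back than shut.
Start: joints at [56.935, 21.807, 74.336, -0, 83.858, -12.336], TCP at [0.195, 0.514, 0.231] pointing down, gripper open.
Joint ranges: [-178.18, 178.18], [-50.72, 133.34], [12.68, 142.11], [-81.47, 261.47], [9.98, 163.14], [-165.26, 165.26]. Speed limits (degrees/s): [136.94, 136.94, 180, 180, 180, 180].

INTERFACE

Orientations are given as a 3x3 rotation matrix whose columns are the frame's x, y, z axes.
In Python, from rig import env, viewer, ticket gives the robot as it stands. The module is installed in compiled form; this text tells all that it offers.
- The arm moves only by the shell command python3 -m pendant 'ROWS' [FORCE]. ROWS is JSON, a list of rows, each a list of 3 entries, a list of its own where there are three numbers: the shift along the world's x, y, z in mm, then the turn about the world's z in rad, then the opening, from -1 (shut) to 1 (fully open). A call has 1 to 12 rows; each row shifts and turns the pose as measured when the row begins; what a row does not reach is not made up. A row lasts 1/8 s, in which the tool goes at most 62.5 mm and 10.7 degrees, less where a joint would pass 70% of its speed; a pose out of reach is approached as far as the arm can. A call with a gripper value outside its range is refused whole. The fingers move at their own pace and stop on an object; FORCE is the grip in N (left out, the last holds). Time passes only in rows, so rows that do not move let the fingers close. It gives the time, the measured TCP pose, the force and the opening at its end, in the units of the state.
- env.observe(): the state, without advancing time (a new reading comes with each control period).
- viewer.get_image(name): name is "scene" or "top" or "wrist"; returns (picture, depth): 384x512x3 uint8, red, green, blue; 384x512 float32, m along the optical axis (not along the pixel's ray), 0 where there is no reading.
- viewer.camera_params(name): a dict with "fx", "fy", "cx", "cy" (pixels), "D" ([k1, k2, p1, p2, k3] as OpenCV has them; the pictures are not rectified), "rvec" (rotation vector, rad) and "tvec" (3), from world to camera coordinates, as OpenCV has them; the wrist camera has in their place "T_tool_cam" (4x4, takes a point from camera to tool coordinates, whose origin is the TCP and whose axes are the flange's). Camera axes: x right, y down, z forward; pixel columns grow to the right and rows downward; lengths in m; the calibration is good to about 2 mm. A picture is of the moment at which its call begins: read the wrist's pose just before it. camera_params takes no time and is no camera call.
- ticket.close_job(): hands the job in, once; it reports no verdict.
The state is a dict: "time_s": time; "q": joint angles; "qvel": joint speeds; "joint_efforts": joint torques, N m; "position": TCP position; "tool_rot": TCP orientation; "ft_force": force on the tool from outside, world axes, zero at the start; "wrist_torque": the same for the moment, N m; "grip_width": finger opening in m.
Only numpy, scipy, OpenCV 4.12 (cv2) and the standard library are available. Lean on these libraries where they do the work, as an engineer would, in place of code of your own. Each camera call takes 0.05 s, during which the arm holds its last target. There are 200 camera calls.

TASK

Fit the spare blade into the bag trimmer's blade holder: lay it flat in the channel so that its notch drops over the locating pin and the plate lies fully down on the channel floor, then slide the keeper all the way over the blade's tail. Feel for the pin gently instead of forcing the blade down on it, and leave the other things on the table alone.

Things in the scene. Friction and masses are not known exactly. Their poses are not given: they have to be found in the camera images.
- blade: Loose steel blade, 0.10 to 0.17 kg, flat on the table, +x end away from the robot: plate 110 (x) x 36 (y) x 5 mm with a grey upright grip tab on its middle (36 mm along x, 10 mm thick along y, top 46 mm above the plate's underside). Origin: middle of the plate's underside, z up. It goes in with its x and y axes along the holder's. It bears 25 N at most on the pin.
- blade_notch (a point): Middle of the blade's one notch, at the plate's underside, 12 mm to the left (+y) of the blade's origin. The notch is rectangular, 10.5 mm wide along x, 12 mm deep, open at the +y long edge, through the whole thickness. Axes as the blade's.
- holder: Aluminium blade holder, 197 x 66 mm, fixed to the table: an open-topped channel along x, 40 mm wide (2 mm play beside the blade); floor 12 mm and tops of its side walls 23 mm above the origin; end wall at x = +76 mm. Rigid. Origin: on the table under the channel's middle; +x along the channel away from the robot, +y left, z up.
- pin_slot (a point): Middle of the slot in the channel floor along which the pin is set, at floor height, 13 mm left (+y) of the holder's origin. The pin (steel, 8 mm across, flat top, 7 mm tall) is fixed anywhere within 13 mm either way along x: not measured, see or feel it. Off the notch, the plate rides on the pin's top, 7 mm up; over it (1.25 mm play either way in x) it lies on the floor.
- keeper (a joint): Travel (m) of the dark sliding keeper at the holder's end nearest the robot: 0 open (its starts: 0 to 0.004), grows along the holder's +x over the blade's tail to 0.043, closed at its stop. Friction 1.5 N, no spring, stays where left. Its tongue clears a seated blade by 2 mm; its front edge is at x = -76 mm of the holder open, -33 mm closed.
- keeper_grip (a point): Point in the keeper's upright black grip, which is 22 mm long (x) and 12 mm thick (y), its top 64 mm and its foot 28.5 mm above the table; the point lies midway along and across it, 50 mm above the table. Axes as the holder's; moves with the keeper.
- tape_1: Roll of tape lying flat, 103 x 101 x 25 mm, a bystander; origin under its middle.
- tally_counter: White hand tally counter, 46 x 67 x 22 mm, a bystander; origin at its underside.
- pen_2: Marker pen, 17 x 135 x 16 mm, a bystander lying behind the blade; origin at its underside.
Mind the look-alikes: they are no part of the job. What is shaped like the blade but purple is not meant.

How it is judged (in metres and radians):
On the way:
1. the blade is down in the channel with its notch over the pin while the keeper is still open (z of blade in the frame of holder below 0.0135 m and angle between blade's own z axis and vertical below 0.035 rad and x of blade in the frame of holder between -0.017 and 0.017 m and y of blade in the frame of holder between -0.004 and 0.004 m and value of joint keeper below 0.012 m), for 0.2 s.
At the end, for the whole second after the job is handed in: The blade rests released in the channel, notch over the pin: underside within 1.5 mm of the floor, level within 2 degrees, its middle within 17 mm along and 4 mm across of the holder's, axes aligned within 6 degrees; the keeper is closed to at least 39 of its 43 mm (z of blade in the frame of holder between 0.0105 and 0.0135 m and angle between blade's own z axis and vertical below 0.035 rad and x of blade in the frame of holder between -0.017 and 0.017 m and y of blade in the frame of holder between -0.004 and 0.004 m and angle between the x axis of blade and the x axis of holder, either way round below 0.1 rad and value of joint keeper above 0.039 m and linear speed of blade below 0.01 m/s); the robot touches nothing.
It fails at once if the blade is forced on the locating pin with more than 25 N (contact force between blade and pin_c0 above 25 N).
It fails at once if a bystander (tape, tally counter, pen) is moved by more than 40 mm (distance of any of tape_1, tally_counter, pen_2 from where it was at the start of the episode above 0.04 m).
It also fails if it takes over 48 s, if anything falls off the work surface, if the arm or the gripper's body presses on something with over 40 N, if the wrist force passes 120 N, or if a joint passes its speed limit or range.

## Working session

There is one attempt and no reset: what is moved stays moved. The work goes in short steps, Python scripts to look and compute and a shell command to move; the robot and the scene stay as the last step left them, time stands still between calls to the robot, and variables do not carry over. Pictures are saved under pics/ and viewed, about 8 in all and at most 12, crops included, and the job is handed in when it is done.

```bash
mkdir -p pics; cat > h.py <<'E'
import numpy as np, cv2
from rig import env, viewer, ticket
def snap(n,tag):
    s=env.observe(); im,d=viewer.get_image(n); p=viewer.camera_params(n)
    K=np.array([[p['fx'],0,p['cx']],[0,p['fy'],p['cy']],[0,0,1.]]); D=np.array(p['D'],float)
    if 'rvec' in p:
        R=cv2.Rodrigues(np.array(p['rvec'],float))[0]; t=np.array(p['tvec'],float).ravel()
    else:
        T=np.eye(4);T[:3,:3]=s['tool_rot'];T[:3,3]=s['position'];T=np.linalg.inv(T@np.array(p['T_tool_cam'])); R=T[:3,:3];t=T[:3,3]
    np.savez(f'{tag}.npz',im=im,d=d,K=K,D=D,R=R,t=t); cv2.imwrite(f'pics/{tag}.png',im[:,:,::-1]); return s
def load(tag): return np.load(f'{tag}.npz')
def ray(c,u,v):
    n=cv2.undistortPoints(np.array([[[u,v]]],float),c['K'],c['D'])[0,0]
    return -c['R'].T@c['t'], c['R'].T@np.array([n[0],n[1],1])
def onz(c,u,v,z):
    o,d=ray(c,u,v); return o+d*(z-o[2])/d[2]
def dep(c,u,v):
    o,d=ray(c,u,v); return o+d*c['d'][int(round(v)),int(round(u))]
def tri(rs):
    A=0;b=0
    for o,d in rs:
        d=d/np.linalg.norm(d);P=np.eye(3)-np.outer(d,d);A=A+P;b=b+P@o
    return np.linalg.solve(A,b)
def proj(c,p): return cv2.projectPoints(np.array([p],float),cv2.Rodrigues(c['R'])[0],c['t'],c['K'],c['D'])[0].ravel()
E
python3 - <<'E'
from h import *
s=snap('top','top0');snap('scene','sc0');snap('wrist','w0')
print(s)
a=load('top0');print(ray(a,256,192));b=load('sc0');print(ray(b,256,192))
cv2.imwrite('pics/a.png',cv2.resize(a['im'][:,:,::-1],(800,600),interpolation=cv2.INTER_CUBIC))
E
```

```text
{'time_s': 0.0, 'q': array([ 5.69325264e+01,  2.18402312e+01,  7.43844132e+01,  1.43744017e-04,
        8.38582315e+01, -1.23367847e+01]), 'qvel': array([ 0.00587079,  0.0336534 ,  0.00819797,  0.09177638,  0.08509991,
       -0.05690053]), 'joint_efforts': array([-6.22458683e-04, -4.48474932e+01, -2.31276208e+01, -2.03169338e-04,
        4.87653495e-03, -1.27170108e-05]), 'position': array([0.19453416, 0.51413546, 0.2307209 ]), 'tool_rot': array([[-9.35254349e-01,  3.53975532e-01, -7.91315711e-04],
       [ 3.53976279e-01,  9.35253617e-01, -1.21081184e-03],
       [ 3.11483116e-04, -1.41252403e-03, -9.99998954e-01]]), 'ft_force': array([ 0.59260405,  0.06105598, -0.0473796 ]), 'wrist_torque': array([0.03654878, 0.02523385, 0.01759464]), 'grip_width': 0.08494045190476002}
(array([0.53486039, 0.25090682, 0.89901398]), array([ 0.05424087,  0.00613118, -0.99855676]))
(array([ 0.18799047, -0.2339178 ,  0.66272866]), array([ 0.46936821,  0.52873114, -0.70736071]))
```

View pics/a.png

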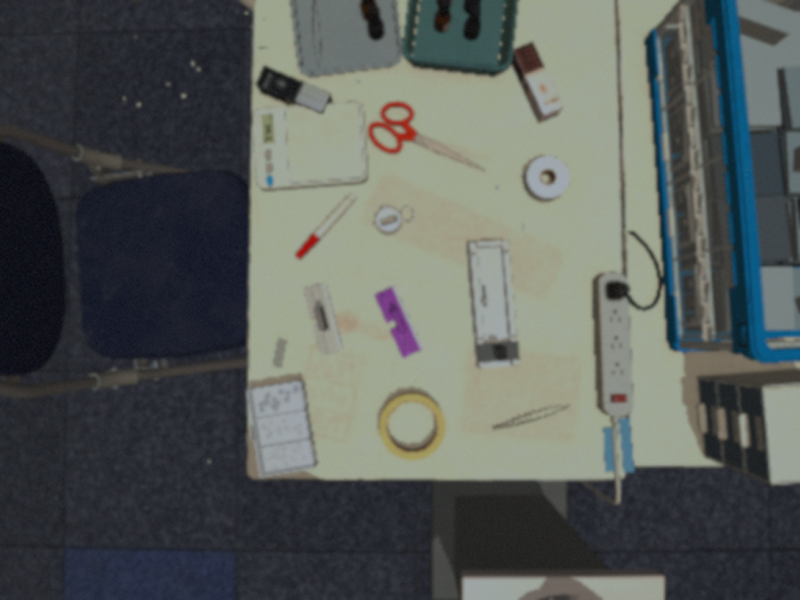

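View pics/sc0.png

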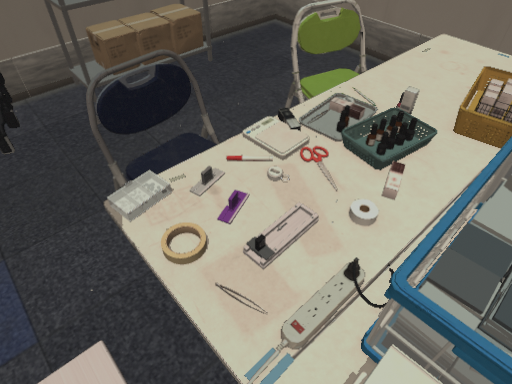

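The top view shows the grey blade at about (322,318) of the 800-px picture, the purple look-alike at (398,322), and the holder at (493,300) with its dark keeper at the near end. The scene view agrees. Next, enlarged crops.

```bash
python3 - <<'E'
from h import *
a=load('top0')['im'][:,:,::-1];b=load('sc0')['im'][:,:,::-1];w=load('w0')['im'][:,:,::-1]
f=lambda i,x,y,wd,h,s:cv2.resize(i[y:y+h,x:x+wd],(wd*s,h*s),interpolation=cv2.INTER_CUBIC)
A=f(a,185,170,50,70,5); B=f(a,290,145,50,100,6) # 250x350 ; 300x600
C=f(b,180,155,60,50,4); 
out=np.zeros((600,800,3),np.uint8); out[:350,:250]=A; out[:600,250:550]=B; out[350:550,:240]=C
D=f(b,235,200,90,70,2.7.__int__()) ;out[:140,550:730]=D
out[150:150+188,550:800]=cv2.resize(w,(250,188)); cv2.imwrite('pics/b.png',out)
t=load('top0')
for n,u,v in [('tabtop',206,202),('table',230,230),('holderfloor?',313,190)]: print(n,dep(t,u,v))
E
```

```text
tabtop [0.5575013  0.37425212 0.04486475]
table [0.48949124 0.32061297 0.00051956]
holderfloor? [0.5880994  0.11671887 0.01144392]
```

View pics/b.png

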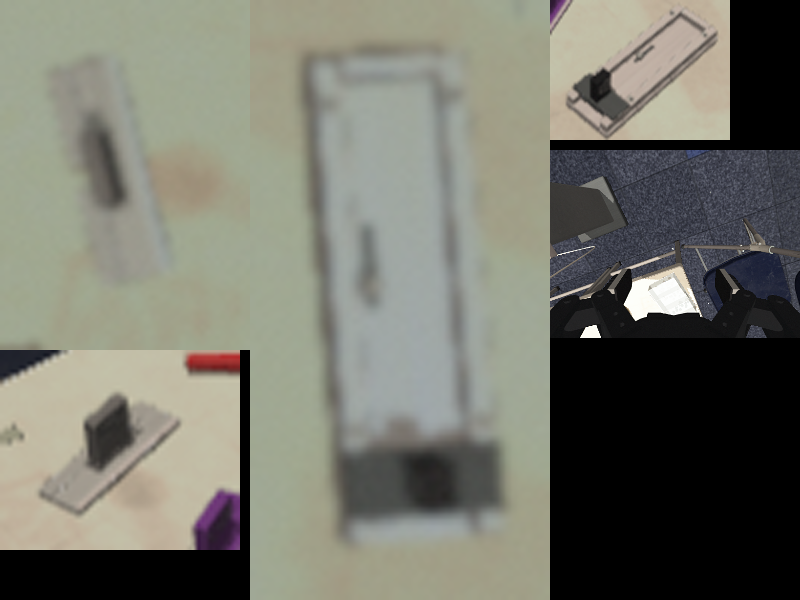

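```bash
python3 - <<'E'
from h import *
t=load('top0')
c=[onz(t,185+(x+.5)/5-.5,170+(y+.5)/5-.5,.005) for x,y in [(50,72),(118,55),(170,265),(102,285)]]
c=np.array(c);print(c.round(4)); print('blade ctr',c.mean(0), 'len',np.linalg.norm(c[0]-c[3]),np.linalg.norm(c[0]-c[1]))
d=c[0]+c[1]-c[2]-c[3];print('yaw',np.degrees(np.arctan2(d[1],d[0])))
h=np.array([onz(t,290+(x+.5)/6-.5,145+(y+.5)/6-.5,.023) for x,y in [(305,60),(463,52),(503,530),(345,545)]]);print(h.round(4));print('holder',h.mean(0),np.linalg.norm(h[0]-h[3]),np.linalg.norm(h[0]-h[1]))
d=h[0]+h[1]-h[2]-h[3];print('yaw',np.degrees(np.arctan2(d[1],d[0])))
f=lambda x,y,z:print(x,y,onz(t,290+(x+.5)/6-.5,145+(y+.5)/6-.5,z))
f(370,288,.019);f(365,225,.012);f(372,302,.012);f(430,480,.064)
p=viewer.camera_params('wrist');print(np.array(p['T_tool_cam']).round(3),p['fx'])
# tab: depth points above 0.03
for nm,(u0,u1,v0,v1) in {'blade':(190,225,175,232),'keeper':(345,380,215,235)}.items():
    P=np.array([dep(t,u,v) for u in range(u0,u1) for v in range(v0,v1)]);m=P[:,2]>.038;print(nm,m.sum(),P[m].mean(0) if m.any() else 0, P[m].min(0),P[m].max(0))
E
```

```text
[[0.6032 0.4087 0.005 ]
 [0.6116 0.375  0.005 ]
 [0.5078 0.3485 0.005 ]
 [0.4979 0.382  0.005 ]]
blade ctr [0.55513145 0.37855553 0.005     ] len 0.1086282218074824 0.03482777559455164
yaw 14.272268817783855
[[ 0.6737  0.0512  0.023 ]
 [ 0.6771 -0.0131  0.023 ]
 [ 0.4841 -0.0265  0.023 ]
 [ 0.4781  0.0371  0.023 ]]
holder [0.5782376  0.01217494 0.023     ] 0.19614772646622805 0.06431662330868713
yaw 4.049333989499242
370 288 [0.58144736 0.02494825 0.019     ]
365 225 [0.6075944  0.02488791 0.012     ]
372 302 [0.57610022 0.02240008 0.012     ]
430 480 [0.50551814 0.01428453 0.064     ]
[[ 0.001 -0.956 -0.292  0.075]
 [ 1.     0.001 -0.001 -0.   ]
 [ 0.001 -0.292  0.956 -0.142]
 [ 0.     0.     0.     1.   ]] 292.0925729373685
blade 80 [0.55240572 0.36173547 0.15252535] [0.53486039 0.25090682 0.03901359] [0.57191137 0.38618676 0.89901398]
keeper 2 [0.53486039 0.25090682 0.89901398] [0.53486039 0.25090682 0.89901398] [0.53486039 0.25090682 0.89901398]
```

```bash
python3 -m pendant '[[[40,-15,0],0.07,1],[[45,-17,-12],0.08,1],[[45,-17,-12],0.08,1],[[45,-17,-12],0.08,1],[[45,-17,-12],0.08,1],[[45,-17,-12],0.08,1],[[45,-17,-12],0.08,1],[[40,-15,-12],0.05,1],[[0,0,0],0,1]]' 40
python3 - <<'E'
from h import *
s=snap('wrist','w1');print(s['position'],np.degrees(np.arctan2(s['tool_rot'][1,1],s['tool_rot'][0,1])),s['ft_force'],s['time_s'])
cv2.imwrite('pics/w1b.png',cv2.resize(load('w1')['im'][:,:,::-1],(800,600)))
E
```

```text
time_s: 1.27
position: [0.5538, 0.3761, 0.1411]
tool_rot: [[-0.966, -0.258, -0.005], [-0.258, 0.966, -0.003], [0.005, -0.001, -1.0]]
ft_force: [-0.3, 0.3, -0.1]
grip_width: 0.0852
[0.5538365  0.37605006 0.14112426] 104.92859773846045 [-0.31815801  0.30636854 -0.0890619 ] 1.275
```

View pics/w1b.png

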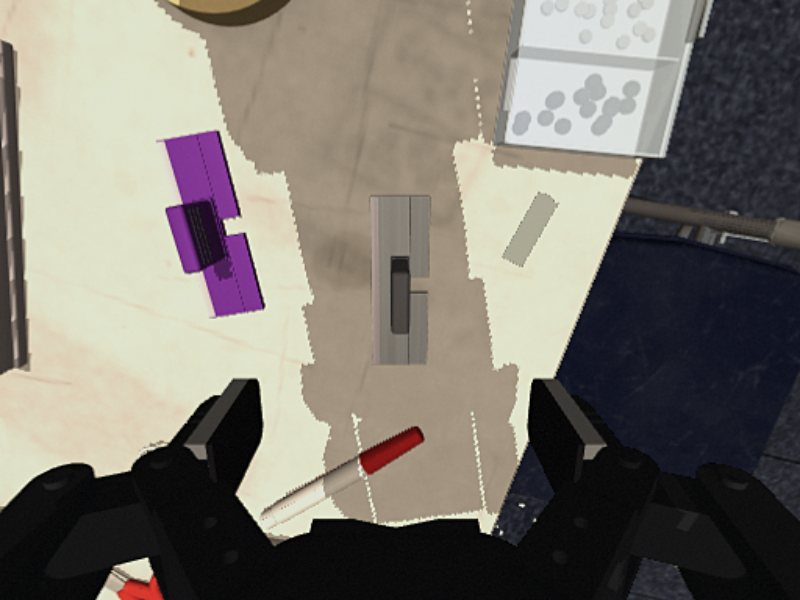

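The wrist view shows the blade nearly aligned: plate corners (371,196), (430,196), (427,364), (373,364), notch on the +y side at (420,286), tab at (400,295).

```bash
python3 - <<'E'
from h import *
w=load('w1');t=load('top0');k=512/800
g=lambda x,y,z:onz(w,(x+.5)*k-.5,(y+.5)*k-.5,z)
c=np.array([g(x,y,.005) for x,y in [(371,196),(430,196),(427,364),(373,364)]]);print(c.round(4),c.mean(0))
print(np.linalg.norm(c[0]-c[3]),np.linalg.norm(c[0]-c[1]))
d=c[0]+c[1]-c[2]-c[3];print('yaw',np.degrees(np.arctan2(-d[1],-d[0])))
print('notch',g(420,285.5,.005)); 
P=np.array([dep(w,u,v) for u in range(245,266) for v in range(158,218)]);m=P[:,2]>.04;m&=P[:,2]<.06
print('tab depth',m.sum(),P[m].mean(0),P[m].min(0),P[m].max(0)); print('plate z',dep(w,245,140),'table',dep(w,210,140))
# two-view height of tab: w1 tab top centre vs top0
print('tri tab',tri([ray(w,*(np.array(proj(w,P[m].mean(0))))),ray(t,205.5,202)]))
E
```

```text
[[0.5047 0.3476 0.005 ]
 [0.4955 0.3817 0.005 ]
 [0.6012 0.4104 0.005 ]
 [0.6105 0.3756 0.005 ]] [0.55296789 0.37883681 0.005     ]
0.10947599555204267 0.03525696820687862
yaw 14.991682584511706
notch [0.55031742 0.39107021 0.005     ]
tab depth 483 [0.55241305 0.37792625 0.04549611] [0.53528896 0.36944085 0.04084744] [0.57094156 0.38710776 0.04776736]
plate z [0.51592466 0.35805684 0.00562227] table [ 5.25385091e-01  3.25425414e-01 -3.47951175e-04]
tri tab [0.55817109 0.37899168 0.0253059 ]
```

```bash
python3 -m pendant '[[[-1,2,-30],0,0.3],[[0,0,-40],0,0],[[0,0,-35],0,0],[[0,0,-12],0,0],[[0,0,-5],0,0],[[0,0,0],0,0]]' 40; python3 -c "
from h import *
print(env.observe()['position'])"
```

```text
time_s: 2.08
position: [0.5477, 0.3836, 0.0222]
tool_rot: [[-0.965, -0.262, 0.001], [-0.262, 0.965, 0.002], [-0.002, 0.001, -1.0]]
ft_force: [-1.1, -0.9, -0.2]
grip_width: 0.0427
[0.54772023 0.38359685 0.02223154]
```

```bash
python3 -m pendant '[[[5,-5,-4],0,0],[[0,0,0],0,0]]' 40
```

```text
time_s: 2.33
position: [0.5539, 0.3787, 0.0201]
tool_rot: [[-0.965, -0.262, 0.004], [-0.262, 0.965, 0.003], [-0.005, 0.002, -1.0]]
ft_force: [-0.1, -0.0, 0.1]
grip_width: 0.0429
```

```bash
python3 -m pendant '[[[-1,0,-3],0,0],[[0,0,0],0,-1],[[0,0,0],0,-1],[[0,0,0],0,-1],[[0,0,0],0,-1]]' 50
```

```text
time_s: 2.95
position: [0.5532, 0.3786, 0.0177]
tool_rot: [[-0.965, -0.261, 0.006], [-0.261, 0.965, 0.003], [-0.006, 0.002, -1.0]]
ft_force: [0.1, -0.3, -0.2]
grip_width: 0.0095
```

```bash
python3 -m pendant '[[[0,0,40],0,-1],[[0,0,50],0,-1],[[5,-30,40],0,-1],[[10,-50,10],-0.04,-1],[[10,-50,0],-0.05,-1],[[10,-50,0],-0.05,-1],[[10,-50,0],-0.05,-1],[[5,-40,0],0,-1],[[0,0,0],0,-1]]' 
python3 - <<'E'
from h import *
s=snap('wrist','w2');print(s['position'],np.degrees(np.arctan2(s['tool_rot'][1,1],s['tool_rot'][0,1])),s['ft_force'],s['grip_width'],s['tool_rot'][:,2])
cv2.imwrite('pics/w2b.png',cv2.resize(load('w2')['im'][:,:,::-1],(800,600)))
E
```

```text
time_s: 4.08
position: [0.6018, 0.1004, 0.1603]
tool_rot: [[-0.998, -0.07, 0.004], [-0.07, 0.998, 0.001], [-0.004, 0.001, -1.0]]
ft_force: [-1.0, 0.0, -1.5]
grip_width: 0.0091
[0.60183724 0.10044984 0.16027189] 94.02547999298002 [-1.03675761  0.02185559 -1.51411199] 0.009127825955851952 [ 0.0035211   0.00135221 -0.99999289]
```

View pics/w2b.png

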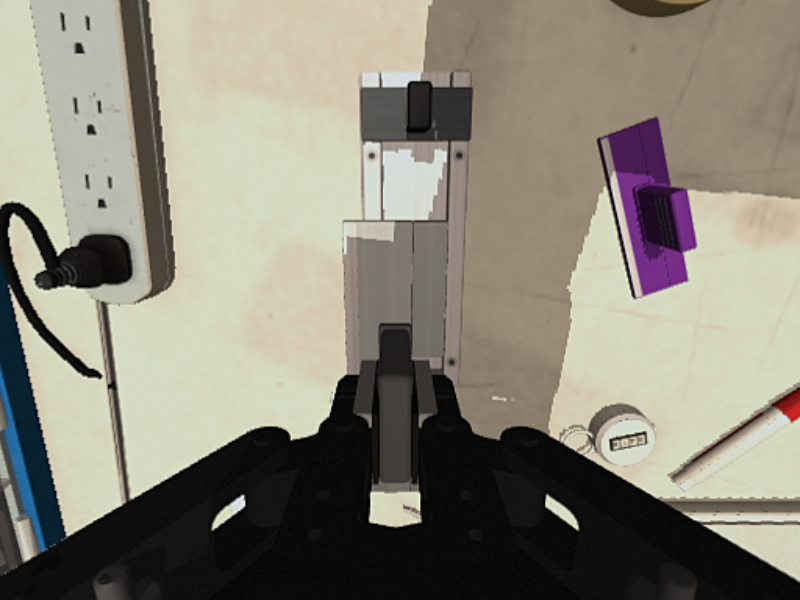

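The wrist view shows the holder directly under the blade, not at y = 0.012. I forgot the 250-px panel offset of the crop, so I'm redoing the numbers. Keeper grip is at (420,95); rail outer edges are at columns 361 and 472; the pin is hidden behind the blade.

```bash
python3 - <<'E'
from h import *
t=load('top0');w=load('w2');k=512/800
T=lambda x,y,z:onz(t,290+(x-250+.5)/6-.5,145+(y+.5)/6-.5,z)
h=np.array([T(x,y,.023) for x,y in [(305,60),(463,52),(503,530),(345,545)]]);print('holder outer',h.mean(0),np.linalg.norm(h[0]-h[3]),np.linalg.norm(h[0]-h[1]))
d=h[0]+h[1]-h[2]-h[3];print('yaw',np.degrees(np.arctan2(d[1],d[0])))
print('pin',T(370,288,.019),'slot',T(365,225,.012),T(372,302,.012),'grip',T(430,480,.064))
g=lambda x,y,z:onz(w,(x+.5)*k-.5,(y+.5)*k-.5,z)
W=lambda x,y:ray(w,(x+.5)*k-.5,(y+.5)*k-.5)
print('w2 outer near corners',g(361,73,.023),g(472,73,.023)); print('channel edges',g(382,150,.023),g(447,150,.023))
print('grip top',g(420,94,.064),'screws',g(372,156,.023),g(459,156,.023),g(452,362,.023))
print('keeper front',g(416,140,.023),'tri grip',tri([W(420,95),ray(t,290+(430-250)/6,145+480/6)]))
for x,y in [(420,95),(415,180),(372,100),(455,250)]: print(x,y,dep(w,x*k,y*k))
print('blade tail corners',dep(w,347*k,226*k),dep(w,443*k,226*k), dep(w,375*k,300*k))
E
```

```text
holder outer [0.57815387 0.11305028 0.023     ] 0.1962067587651944 0.06411776739452409
yaw 4.3577766517349374
pin [0.58135529 0.12619711 0.019     ] slot [0.6074948  0.12708623 0.012     ] [0.57600907 0.12442421 0.012     ] grip [0.50546955 0.11003604 0.064     ]
w2 outer near corners [0.48314584 0.07295678 0.023     ] [0.47879269 0.1344616  0.023     ]
channel edges [0.52287488 0.08712989 0.023     ] [0.52020175 0.12486643 0.023     ]
grip top [0.49666978 0.10486623 0.064     ] screws [0.52661262 0.08151051 0.023     ] [0.52302147 0.13220696 0.023     ] [0.65420623 0.14230234 0.023     ]
keeper front [0.51599863 0.10640488 0.023     ] tri grip [0.50048217 0.10667406 0.05965868]
420 95 [0.49722512 0.10504957 0.06401584]
415 180 [0.53894723 0.10836891 0.01264266]
372 100 [0.49738233 0.08035532 0.02984126]
455 250 [0.57875381 0.13623762 0.0225784 ]
blade tail corners [0.54976049 0.08050193 0.1487626 ] [0.54759759 0.112776   0.14787877] [0.57548742 0.09137145 0.14751777]
```

```bash
python3 -m pendant '[[[0,40,0],0.003,-1],[[0,42,0],0,-1],[[0,0,0],0,-1]]' 
python3 - <<'E'
from h import *
s=snap('wrist','w3');print(s['position'],np.degrees(np.arctan2(s['tool_rot'][1,1],s['tool_rot'][0,1])),s['ft_force'],s['tool_rot'][:,2])
im=load('w3')['im'][:,:,::-1]; cv2.imwrite('pics/w3b.png',cv2.resize(im[20:320,70:300],(690,600) if 0 else (460*1,600),interpolation=cv2.INTER_CUBIC))
E
```

```text
time_s: 4.5
position: [0.6004, 0.189, 0.16]
tool_rot: [[-0.997, -0.077, 0.002], [-0.077, 0.997, 0.003], [-0.003, 0.002, -1.0]]
ft_force: [-0.1, -0.4, -1.3]
grip_width: 0.009
[0.60043615 0.18903184 0.15995312] 94.39396967522298 [-0.12158737 -0.39783408 -1.32790938] [ 0.00248305  0.00269572 -0.99999328]
```

View pics/w3b.png

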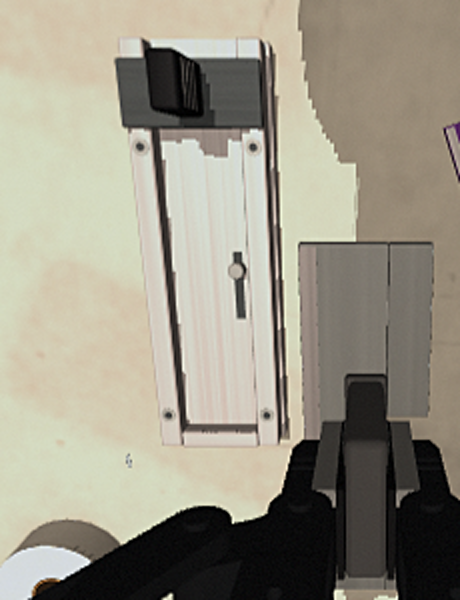

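The view shows the pin top at crop (235,271), in a slot from (239,253) to (239,318). The four screws are at (140,146), (253,146), (168,415) and (266,415). The blade's tail edge runs from (299,242) to (433,242), and its notch's near edge is at about (408,416).

```bash
python3 - <<'E'
from h import *
w=load('w3');t=load('top0')
px=lambda x,y:(70+(x+.5)/2-.5,20+(y+.5)/2-.5)
g=lambda x,y,z:onz(w,*px(x,y),z)
S=np.array([g(x,y,.023) for x,y in [(140,146),(253,146),(168,415),(266,415)]]);print('screws',S.round(4),S.mean(0))
d=S[2]+S[3]-S[0]-S[1];ya=np.arctan2(d[1],d[0]);print('yaw',np.degrees(ya)); e=S[1]+S[3]-S[0]-S[2];print('yaw2',np.degrees(np.arctan2(-e[0],e[1])))
c,s=np.cos(ya),np.sin(ya);R=np.array([[c,-s],[s,c]])
pin=g(235,271,.019);print('pin',pin,'two-view',tri([ray(w,*px(235,271)),ray(t,290+(370-250+.5)/6-.5,145+288.5/6-.5)]))
sl=(g(239,253,.012)+g(239,318,.012))/2;print('slot mid',sl,'pin-slot (holder)',R.T@(pin-sl)[:2])
org=sl[:2]-R@[0,.013];print('origin',org,'screwmid in holder',R.T@(S.mean(0)[:2]-org))
for n,x,y,z in [('endwall',215,424,.012),('chanL',163,145,.023),('chanR',246,145,.023),('keeperfront',195,128,.03),('wallR',246,250,.012)]: print(n,(R.T@(g(x,y,z)[:2]-org)).round(4))
st=np.array([0.60043615,0.18903184,.15995]);
a=np.radians(4.394);R2=np.array([[np.cos(a),-np.sin(a)],[np.sin(a),np.cos(a)]])
for x,y in [(305,247),(370,247),(425,247),(425,405)]:print('depth z',dep(w,*px(x,y))[2])
zt=.1475
for n,x,y in [('tailL',299,242),('tailR',433,242),('notch',408,416),('rightedge',429,400)]: print(n,(R2.T@(g(x,y,zt)-st)[:2]).round(4))
E
```

```text
screws [[0.5261 0.0809 0.023 ]
 [0.5222 0.1318 0.023 ]
 [0.6582 0.0906 0.023 ]
 [0.6543 0.1413 0.023 ]] [0.59020107 0.11113635 0.023     ]
yaw 4.143937643381174
yaw2 4.419750680737351
pin [0.58073378 0.12351649 0.019     ] two-view [0.58061092 0.12546195 0.02242147]
slot mid [0.58960764 0.12415106 0.012     ] pin-slot (holder) [-8.89651888e-03  8.32851658e-06]
origin [0.59054705 0.11118505] screwmid in holder [-3.48588888e-04 -2.35683591e-05]
endwall [ 0.0761 -0.0045]
chanL [-0.0669 -0.0151]
chanR [-0.0671  0.0224]
keeperfront [-0.0739  0.0018]
wallR [-0.0182  0.0175]
depth z 0.1478813439144467
depth z 0.1478643936299632
depth z 0.1474027384738956
depth z 0.147409930348834
tailL [-0.0553 -0.0178]
tailR [-0.0553  0.0175]
notch [-0.0054  0.012 ]
rightedge [-0.0104  0.0179]
```

```bash
python3 -m pendant '[[[-6,-26,0],-0.003,-1],[[-6,-26,0],0,-1],[[-6,-26,-20],0,-1],[[0,0,-40],0,-1],[[0,0,-30],0,-1],[[0,0,-5],0,-1],[[0,0,0],0,-1]]' 25; python3 - <<'E'
from h import *
s=env.observe();print(s['position'],np.degrees(np.arctan2(s['tool_rot'][1,1],s['tool_rot'][0,1])),s['ft_force'],s['tool_rot'][:,2])
E
```

```text
time_s: 5.42
position: [0.5816, 0.1058, 0.0642]
tool_rot: [[-0.997, -0.073, 0.005], [-0.073, 0.997, 0.001], [-0.005, 0.001, -1.0]]
ft_force: [-0.4, 0.8, -0.8]
grip_width: 0.0093
[0.58156044 0.10576664 0.06423186] 94.1738697011464 [-0.38533594  0.75142575 -0.79010127] [ 0.00522937  0.00111786 -0.9999857 ]
```

```bash
python3 -m pendant '[[[0,4.8,-6],0,-1],[[0,0,-8],0,-1],[[0,0,0],0,-1]]' 25; python3 -c "
from h import *
s=env.observe();print(s['position'],s['ft_force'])"
```

```text
time_s: 5.8
position: [0.5826, 0.1112, 0.0517]
tool_rot: [[-0.997, -0.073, 0.009], [-0.073, 0.997, 0.001], [-0.009, 0.0, -1.0]]
ft_force: [-0.2, 1.3, -0.1]
grip_width: 0.0091
[0.58259617 0.1112072  0.05165655] [-0.20504564  1.29856406 -0.05250739]
```

```bash
python3 -m pendant '[[[-0.7,-0.6,-5],0,-1],[[0,0,-4],0,-1],[[0,0,0],0,-1]]' 25; python3 -c "
from h import *
s=env.observe();print(s['position'],s['ft_force'],s['wrist_torque'])"
```

```text
time_s: 6.18
position: [0.582, 0.1106, 0.0423]
tool_rot: [[-0.997, -0.073, 0.01], [-0.073, 0.997, 0.001], [-0.01, 0.0, -1.0]]
ft_force: [0.6, 0.3, -1.5]
grip_width: 0.0093
[0.58200428 0.11056241 0.04234228] [ 0.57814669  0.33975259 -1.46545656] [ 0.02790993  0.03495544 -0.05120085]
```

Now inside the walls next: small steps, watching the force.

```bash
for r in 1 2 3; do python3 -m pendant '[[[0,0,-1.5],0,-1],[[0,0,0],0,-1]]' 25 | grep -E 'pos|force|tool'; done
```

```text
position: [0.5821, 0.1105, 0.0408]
tool_rot: [[-0.997, -0.073, 0.01], [-0.073, 0.997, 0.001], [-0.01, 0.0, -1.0]]
ft_force: [-0.1, -0.2, -1.2]
position: [0.5822, 0.1105, 0.0393]
tool_rot: [[-0.997, -0.073, 0.01], [-0.073, 0.997, 0.001], [-0.01, 0.0, -1.0]]
ft_force: [-0.3, 0.2, -1.2]
position: [0.5822, 0.1105, 0.0378]
tool_rot: [[-0.997, -0.073, 0.01], [-0.073, 0.997, 0.001], [-0.01, 0.0, -1.0]]
ft_force: [-0.2, 0.7, -1.5]
```

```bash
for r in 1 2 3; do python3 -m pendant '[[[0,0,-0.8],0,-1],[[0,0,0],0,-1]]' 25 | grep -E 'pos|force'; done
```

```text
position: [0.5822, 0.1105, 0.0369]
ft_force: [0.8, -0.8, -0.9]
position: [0.5822, 0.1105, 0.0361]
ft_force: [-0.2, 0.1, -0.5]
position: [0.5822, 0.1105, 0.0353]
ft_force: [-0.4, 0.1, -0.9]
```

```bash
for r in 1 2 3; do python3 -m pendant '[[[0,0,-0.8],0,-1],[[0,0,0],0,-1]]' 25 | grep -E 'pos|force'; done
```

```text
position: [0.5822, 0.1105, 0.0344]
ft_force: [-0.4, -0.5, -2.2]
position: [0.5822, 0.1105, 0.0335]
ft_force: [-0.2, 0.9, -1.4]
position: [0.5822, 0.1105, 0.0327]
ft_force: [-0.8, 0.2, -1.5]
```

No reaction 4 mm below the pin-top height: the notch has gone over the pin. Continuing to the floor.

```bash
for r in 1 2 3 4 5; do python3 -m pendant '[[[0,0,-0.8],0,-1],[[0,0,0],0,-1]]' 25 | grep -E 'pos|force'; done
```

```text
position: [0.5822, 0.1105, 0.0318]
ft_force: [-0.2, -0.3, -0.7]
position: [0.5822, 0.1105, 0.031]
ft_force: [-0.5, -0.2, 0.1]
position: [0.5822, 0.1105, 0.0301]
ft_force: [0.3, 0.1, -0.8]
position: [0.5824, 0.1105, 0.0298]
ft_force: [-1.1, -0.3, 0.3]
position: [0.5824, 0.1105, 0.0298]
ft_force: [-2.1, -0.4, 0.8]
```

Floor reached at TCP z 0.0298. Release and rise, then look.

```bash
python3 -m pendant '[[[0,0,0],0,-0.6],[[0,0,0],0,-0.4],[[0,0,0],0,-0.3],[[0,0,30],0,-0.3],[[0,0,50],0,-0.3],[[0,0,50],0,-0.3],[[0,0,0],0,-0.3]]' 25
python3 - <<'E'
from h import *
s=snap('wrist','w4');print(s['position'],s['time_s'])
im=load('w4')['im'][:,:,::-1]; cv2.imwrite('pics/w4b.png',cv2.resize(im[0:280,130:390],(557,600),interpolation=cv2.INTER_CUBIC))
w=load('w4')
for p in [(-.045,0),(.0,-.012),(-.03,.012),(.03,-.012),(.045,0)]:
    a=np.radians(4.25);q=[.5818+p[0]*np.cos(a)-p[1]*np.sin(a),.1106+p[0]*np.sin(a)+p[1]*np.cos(a),.017]
    u=proj(w,q); 
    print(p,u.round(), dep(w,*u).round(4) if 0<u[0]<511 and 0<u[1]<383 else '')
E
```

```text
time_s: 10.55
position: [0.582, 0.1104, 0.1625]
tool_rot: [[-0.997, -0.073, 0.01], [-0.073, 0.997, 0.001], [-0.01, 0.0, -1.0]]
ft_force: [-0.1, -0.5, -0.1]
grip_width: 0.0303
[0.58195949 0.11043505 0.16250164] 10.55
(-0.045, 0) [253. 132.] [0.5369 0.1073 0.017 ]
(0.0, -0.012) [241. 177.] [0.5826 0.0986 0.0175]
(-0.03, 0.012) [265. 148.] [0.5512 0.1204 0.0156]
(0.03, -0.012) [242. 205.] [0.6125 0.1009 0.0174]
(0.045, 0) [253. 218.] [0.6267 0.1139 0.017 ]
```

View pics/w4b.png

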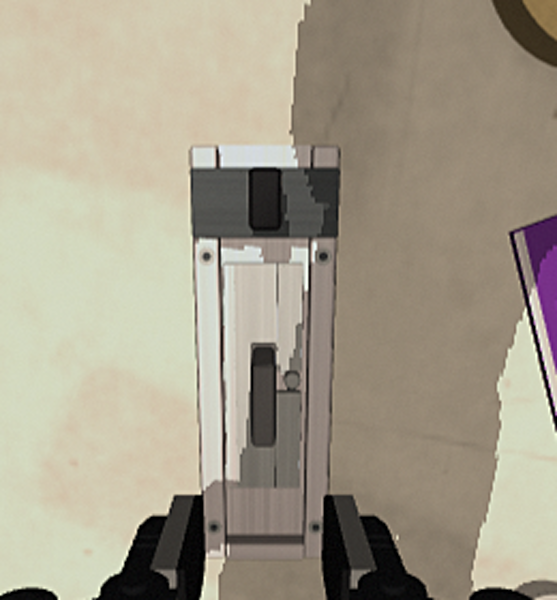

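The view shows the pin (292,380) standing in the notch beside the tab, and the plate lies flat (top depth 0.017 at several points). The keeper is still open, grip at (265,195).

```bash
python3 - <<'E'
from h import *
w=load('w4')
P=np.array([dep(w,u,v) for u in range(236,272) for v in range(70,115)]);m=(P[:,2]>.058)&(P[:,2]<.07);Q=P[m]
print(m.sum(),Q.mean(0),Q.min(0),Q.max(0))
s=env.observe();g=(Q.min(0)+Q.max(0))/2;print('shift mm',(g-s['position'])*1000)
print('two-view grip', tri([ray(w,*proj(w,Q.mean(0))), ray(load('w3'),*proj(load('w3'),[.4967,.1049,.064]))]))
E
```

```text
442 [0.50164218 0.10475258 0.06359114] [0.49100338 0.09839163 0.0580702 ] [0.5125034  0.11160893 0.06592244]
shift mm [-79.19297709  -5.43087773 -98.25500541]
two-view grip [0.49944697 0.10546758 0.067886  ]
```

```bash
python3 -m pendant '[[[-40,-3,0],0,0],[[-40,-3,-5],0,0],[[0,0,-30],0,0],[[0,0,-30],0,0],[[0,0,-20],0,0],[[0,0,0],0,0]]' 30
```

```text
time_s: 11.35
position: [0.4941, 0.1041, 0.0659]
tool_rot: [[-0.997, -0.073, -0.007], [-0.073, 0.997, 0.001], [0.007, 0.002, -1.0]]
ft_force: [-0.5, 1.6, 0.4]
grip_width: 0.0426
```

```bash
python3 -m pendant '[[[7,1,-10],0,0],[[0,0,-18],0,0],[[0,0,0],0,0]]' 30
```

```text
time_s: 11.72
position: [0.5027, 0.1053, 0.0372]
tool_rot: [[-0.997, -0.073, -0.005], [-0.073, 0.997, 0.001], [0.005, 0.002, -1.0]]
ft_force: [0.2, -0.8, 0.5]
grip_width: 0.0422
```

```bash
python3 -m pendant '[[[0,0,0],0,-1],[[0,0,0],0,-1],[[0,0,0],0,-1],[[0,0,0],0,-1],[[0,0,0],0,-1]]' 30; python3 -m pendant '[[[5,0.4,0],0,-1],[[8,0.6,0],0,-1],[[8,0.6,0],0,-1],[[0,0,0],0,-1]]'
```

```text
time_s: 12.35
position: [0.5036, 0.1054, 0.0383]
tool_rot: [[-0.997, -0.073, -0.003], [-0.073, 0.997, 0.001], [0.003, 0.002, -1.0]]
ft_force: [0.8, 0.2, -4.2]
grip_width: 0.0114
time_s: 12.85
position: [0.5259, 0.107, 0.0383]
tool_rot: [[-0.997, -0.073, -0.004], [-0.073, 0.997, 0.001], [0.004, 0.002, -1.0]]
ft_force: [1.5, 0.3, -4.7]
grip_width: 0.0116
```

```bash
python3 -m pendant '[[[7,0.5,0],0,-1],[[6,0.5,0],0,-1],[[0,0,0],0,-1]]'; for i in 1 2 3 4; do python3 -m pendant '[[[2,0.15,0],0,-1],[[0,0,0],0,-1]]'|grep -E 'pos|force'; done
```

```text
time_s: 13.22
position: [0.5399, 0.108, 0.0383]
tool_rot: [[-0.997, -0.073, -0.004], [-0.073, 0.997, 0.001], [0.004, 0.001, -1.0]]
ft_force: [2.3, -0.0, -3.3]
grip_width: 0.0116
position: [0.542, 0.1082, 0.0383]
ft_force: [0.4, -0.2, -4.9]
position: [0.544, 0.1084, 0.0383]
ft_force: [0.6, 0.5, -3.5]
position: [0.5444, 0.1084, 0.0383]
ft_force: [-0.3, -1.1, -3.3]
position: [0.5445, 0.1084, 0.0383]
ft_force: [-0.7, -0.2, -3.4]
```

```bash
python3 -m pendant '[[[3,0.2,0],0,-1],[[0,0,0],0,-1]]'|grep -E 'pos|force'; python3 -m pendant '[[[0,0,0],0,-0.6],[[0,0,0],0,-0.4],[[0,0,0],0,-0.3],[[0,0,30],0,-0.3],[[0,0,45],0,-0.3],[[0,0,50],0,-0.3],[[30,0,0],0,-0.3],[[0,0,0],0,-0.3]]' 
python3 - <<'E'
from h import *
s=snap('wrist','w5');print(s['position'],s['time_s'])
w=load('w5');im=w['im'][:,:,::-1]; cv2.imwrite('pics/w5b.png',cv2.resize(im[0:280,130:390],(557,600),interpolation=cv2.INTER_CUBIC))
a=np.radians(4.25);R=np.array([[np.cos(a),-np.sin(a)],[np.sin(a),np.cos(a)]])
for p in [(.0,-.012),(.0,.0),(.03,-.012),(.03,.01),(.045,0)]:
    u=proj(w,[*(np.array([.5818,.1106])+R@p),.017]); print(p,dep(w,*u).round(4))
P=np.array([dep(w,u,v) for u in range(200,300) for v in range(40,200)]);o=np.array([.5905,.1112]);m=(P[:,2]>.060)&(P[:,2]<.07);Q=(P[m][:,:2]-o)@R;print('grip in holder',m.sum(),Q.min(0),Q.max(0))
m=(P[:,2]>.027)&(P[:,2]<.033);Q=(P[m][:,:2]-o)@R;print('keeper plate',np.percentile(Q[:,0],[1,99]))
E
```

```text
position: [0.5444, 0.1084, 0.0382]
ft_force: [-1.2, -1.0, -3.1]
time_s: 15.48
position: [0.5773, 0.1088, 0.1688]
tool_rot: [[-0.997, -0.074, -0.014], [-0.074, 0.997, 0.0], [0.014, 0.001, -1.0]]
ft_force: [-0.2, -0.1, -0.6]
grip_width: 0.0298
[0.57729826 0.10875597 0.16881435] 15.475
(0.0, -0.012) [0.5821 0.0987 0.0192]
(0.0, 0.0) [0.5708 0.1095 0.059 ]
(0.03, -0.012) [0.6126 0.1009 0.0171]
(0.03, 0.01) [0.6108 0.1228 0.0174]
(0.045, 0) [0.6266 0.1139 0.0172]
grip in holder 356 [-0.05889719 -0.00558286] [-0.02427576  0.0056925 ]
keeper plate [-0.0608095  -0.03349727]
```

View pics/w5b.png

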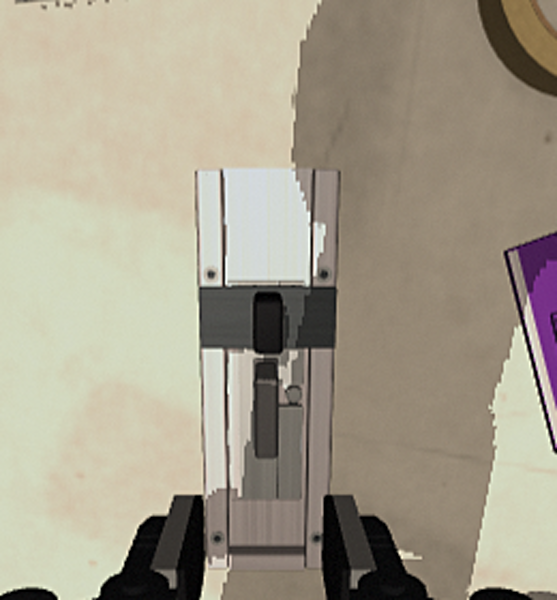

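The keeper now covers the tail: its front edge is at x ≈ -33.5 mm, where closed is -33. The pin (293,394) still stands in the notch, the plate top reads about 17 mm, and the fingers are clear. Handing in.

```bash
python3 -c "
from rig import ticket; print(ticket.close_job())"
```

```text
the job is handed in; nothing more can be done
None
```

The blade is fitted in the holder and the keeper is closed over its tail. I handed the job in with the robot clear of everything, after about 15.5 s of the 48 s allowed.

**Fitting:** I gripped the blade by its tab, found the pin about 9 mm on the robot's side of the slot's middle, and lowered the blade in 0.8 mm steps. The notch went over the pin with no noticeable reaction. The blade met the floor at TCP height 0.0298 m, against 0.0295 m expected, with wrist forces of only 1–2 N. I then slid the keeper about 41 mm until it stopped.

**Last checks:**
- **Blade:** it lies flat, with its top surface at about 17 mm in four of the five spots I aimed at. The fifth landed on the upright tab. One of those four, beside the tab, read 19 mm, probably an edge effect.
- **Notch:** the last picture shows the pin still standing in it.
- **Keeper:** its front edge is at x ≈ -33.5 mm, where closed is -33 mm, so it is about 42.5 of 43 mm closed.
- **Bystanders:** I went nowhere near them, but did not measure them again.

**Errors and disagreements:**
- **Holder position:** my first figure was 100 mm off in y because I forgot a crop offset. The wrist picture showed this before the blade was lowered, and I corrected it.
- **Top and wrist cameras:** they disagreed by about 2–3 mm, so I used the wrist camera.
- **Two-view heights:** the pin's came out at 22 mm against 19 mm expected, and the keeper grip's at 60–68 mm against 64 mm. The one for the blade's tab was useless (25 mm against 46 mm) because my pixel was off, so I relied on its depth reading of 45.5 mm.

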